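Hold the lamp box lid at the yellow mark for a light-leak reading

TASK

Get the lamp box ready for a light-leak reading: first lay the orange light meter on the narrow sloped rest, face up, sensor end at the top and its lower end down against the lip, in line with the rest, and let go of it. Then lift the sprung lid of the lamp box until it lines up with the yellow marker arm on its side and keep holding it there with the gripper: finish while holding, since the lid springs shut if released. Leave the marker and the other things on the bench where they are.

Things in the scene. Friction and masses are not known exactly. Their poses are not given: they have to be found in the camera images.
- lampbox: White lamp box fixed to the bench, 200 (x) x 240 (y) x 110 mm high without its lid. Origin: centre of its underside; x runs from its front (handle side, nearer the robot) to its rear (hinge side). It stands anywhere on the right of the work area, turned a little.
- lid (a joint): Angle in rad of the lid's hinge: 0 shut, growing as the front edge rises, up to 1.3. The hinge lies along the box's y axis at the top rear edge of the box (box frame x = +100 mm, z = 110 mm). A spring always drives the lid shut: torque 0.6 N m at 0 plus 0.6 N m per rad, besides the lid's weight of 0.45 kg; lifting at the bar takes about 6 to 8 N. It starts shut.
- lid_bar (a point): Centre of the lid's blue handle bar: round, 12 mm diameter, 100 mm long, along the lid's y axis, on two posts of 10 mm at its ends, 40 mm above the lid's top face (34 mm free under the bar). In the lid frame at x = -180, y = 0, z = 60 mm from the hinge. Axes as the lid's (they turn with it).
- lid_hinge (a point): Origin of the lid: on the hinge axis at the middle of its width, level with its underside. The lid is a grey plate 200 x 240 x 20 mm with an amber window and a red line along its left (+y) edge; when shut its axes are parallel to the box's; x points from the front edge (x = -200 mm) to the hinge, z out of its top face.
- marker (a joint): Angle in rad of the yellow marker arm, same zero and direction as the lid's: the lid lines up with the marker when both values are equal. Set somewhere between 0.4 and 0.75 beforehand and stays by friction; not to be moved.
- marker_tip (a point): Free end of the yellow marker arm: a bar 200 mm long, 6 mm wide, 8 mm high, turning on the hinge axis just outside the left (+y) side of the lid, 10 mm clear of it, over a small white scale plate. When lid and arm line up, it lies level with the red line on the lid's edge. Axes as the arm's: x along the arm to the hinge.
- rest: Fixed metal rest: dark base plate 150 (x) x 90 (y) x 10 mm, a short column, and a bright deck 42 mm wide and about 136 mm long that rises towards the rest's +x at 0.40 rad (23 degrees) from horizontal, with a lip across its lower (-x) end, 14 mm above the deck surface. Origin: centre of the base's underside.
- rest_seat (a point): Point on the deck surface where the centre of the meter's underside lies when its lower end touches the lip; 60 mm up the slope from the lip, on the middle line, 68 mm above the bench. Axes as the rest's (upright, not tilted).
- meter: Orange light meter, loose: 120 (x) x 50 (y) x 24 mm (z), about 0.18 kg, with a black screen and a round white sensor on its face. Origin: centre of its underside; +x to the sensor end, +z out of its face. It starts flat on the bench, face up.
- meter_sensor (a point): Middle of the white round sensor on the meter's face (meter frame x = 38, z = 26 mm).
- gel: Bystander: white gel bottle, 56 mm diameter, 170 mm high; origin at its underside. To be left alone.
- cup: Bystander: blue cup, 72 mm across, 85 mm high; origin at its underside. To be left alone.
- spray: Bystander: white and yellow can, 52 mm diameter, 150 mm high; origin at its underside. To be left alone.
- simulator: Bystander: small white handheld tester, 50 x 75 x 25 mm, lying behind the lamp box; origin at its underside. To be left alone.
- multimeter: Bystander: yellow multimeter, 150 x 80 x 35 mm, on the far right; origin at its underside. To be left alone.
- driver: Bystander: screwdriver lying on the far right; origin at its underside. To be left alone.
Not all that is in view belongs to the job. There is more than one size of the meter; the one meant has the size given above.

How it is judged:
On the way, in this order (a step that is already met when the one before it is completed fails the run):
1. the meter lies released on the sloped rest, against the lip, sensor end up, while the lid is still shut (x of meter in the frame of rest between -0.0137363 and 0.0142637 m and y of meter in the frame of rest between -0.012 and 0.012 m and z of meter in the frame of rest between 0.0593651 and 0.0773651 m and angle between meter's own z axis and vertical between 0.32 and 0.48 rad and angle between the y axis of meter and the y axis of rest, either way round below 0.15 rad and x of meter_sensor in the frame of rest above 0.02 m and height (world z) of meter_sensor above 0.08 m and linear speed of meter below 0.03 m/s and contact force between the fingers and meter below 0.1 N and value of joint lid below 0.1 rad), for 0.3 s.
2. the lid is held by the gripper in line with the marker (angle between the x axis of lid_bar and the x axis of marker_tip, either way round below 0.07 rad and velocity of joint lid between -0.05 and 0.05 rad/s and contact force between the fingers and lid above 2 N and contact force between lid and meter below 0.3 N and contact force between lid and gel below 0.3 N and contact force between lid and cup below 0.3 N and contact force between lid and spray below 0.3 N and contact force between lid and simulator below 0.3 N and contact force between lid and multimeter below 0.3 N and contact force between lid and driver below 0.3 N), for 0.3 s.
At the end, for the whole second after the job is handed in: The meter rests released on the sloped deck, face up, sensor end at the top, within 14 mm along and 12 mm across of its seat against the lip; the lid stands still within 0.07 rad (4 degrees) of the marker arm, carried by the fingers (over 2 N) and propped by nothing else (all of step 2 and x of meter in the frame of rest between -0.0137363 and 0.0142637 m and y of meter in the frame of rest between -0.012 and 0.012 m and z of meter in the frame of rest between 0.0593651 and 0.0773651 m and angle between meter's own z axis and vertical between 0.32 and 0.48 rad and angle between the y axis of meter and the y axis of rest, either way round below 0.15 rad and x of meter_sensor in the frame of rest above 0.02 m and height (world z) of meter_sensor above 0.08 m and linear speed of meter below 0.03 m/s and contact force between the fingers and meter below 0.1 N); the arm keeps its last pose, push and grip.
It fails at once if the marker arm is moved more than 10 mm (distance of marker_tip from where it was at the start of the episode above 0.01 m).
It fails at once if a bystander is moved more than 30 mm (distance of any of gel, cup, spray, simulator, multimeter, driver from where it was at the start of the episode above 0.03 m).
It also fails if it takes over 58 s, if anything falls off the work surface, if the arm or the gripper's body presses on something with over 40 N, if the wrist force passes 120 N, or if a joint passes its speed limit or range.

ROBOT

A 7-joint arm with a two-finger parallel gripper is mounted at the origin on the work surface. World frame = base frame: x ahead of the robot, y to its left, z up, the work surface at z = 0. Lengths are in m, angles in rad, forces in N, time in s.
With the tool pointing down it reaches from about 0.35 to 0.9 m from the base axis. Payload 8.1 kg.
Tool frame: the origin (TCP) lies between the finger pads; the fingertips stand 22 mm ahead of it and the grasp point (between the pads) lies 3 mm ahead of it (arm.tip_reach is the distance from the TCP to the fingertips, in m); z points along the fingers, y is the line along which they close (so a half turn about z gives the same grasp; the last joint's range is limited). The gripper opens to 92 mm and grips with 3 to 60 N. Pads are 19 mm wide; open, the fingers measure 130 mm over their backs; the gripper's body (75 mm by 190 mm) begins 47 mm behind the grasp point.
Start: joints at [1.048, 0.434, 0.025, 1.573, -0.012, 1.134, -0.075], TCP at [0.255, -0.571, 0.249] pointing down, gripper open.
Joint ranges: [-2.62, 2.62], [-0.44, 2.09], [-1.27, 1.32], [0.08, 2.57], [-1.32, 4.46], [0.12, 2], [-2.74, 2.74]. Speed limits (rad/s): [2.22, 2.22, 3.01, 3.01, 3.14, 3.14, 3.14].

INTERFACE

Orientations are given as a rotation vector (axis times angle).
In Python, from cell import telemetry, vision, job, arm gives the robot as it stands. The module is installed in compiled form; this text tells all that it offers.
- The arm moves only by the shell command python3 -m creep 'ROWS' [FORCE]. ROWS is text: rows parted by semicolons, each of 7 numbers parted by spaces: the finger opening in cm, from 0 to 9.18, then the shift along the tool's x, y, z in cm, then the turn, a rotation vector about the tool's x, y, z in degrees. A call has 1 to 5 rows; each row is the pose to reach, as a shift and turn from the pose commanded when the call began, along the tool's axes at that moment; what a row does not reach only later rows make up. A row lasts 1/8 s, in which the tool goes at most 62.5 mm and 10.7 degrees, less where a joint would pass 70% of its speed; a pose out of reach is approached as far as the arm can. A call with a gripper value outside its range is refused whole. The fingers move at their own pace and stop on an object; FORCE is the grip in N (left out, the last holds). Time passes only in rows, so rows that repeat a pose let the fingers close. It gives the time, the measured TCP pose, the force, the opening and the grip force at its end, in the units of the state.
- telemetry.observe(): the state, without advancing time (a new reading comes with each control period).
- vision.get_image(name): name is "scene" or "top"; returns the picture (384x512x3 uint8, red, green, blue); there is no depth.
- vision.camera_info(name): a dict with "fov_y" (degrees; the focal length in pixels is half the picture's height over the tangent of half this angle, whatever the lens; pixels are square), "cx", "cy" (the principal point, pixels), "extrinsics" (4x4, takes a point from camera to world coordinates). Camera axes: x right, y down, z forward; pixel columns grow to the right and rows downward; lengths in m; the calibration is good to about 2 mm. A picture is of the moment at which its call begins. camera_info takes no time and is no camera call.
- job.sign_off(): hands the job in; it is judged then, once.
The state is a dict: "clock": time; "joints": joint angles; "dq": joint speeds; "joint_efforts": joint torques, N m; "position": TCP position; "ee_rot": TCP orientation; "force": force on the tool from outside, world axes, zero at the start; "ft_torque": the same for the moment, N m; "width": opening from 0.0 (shut) to 1.0 (fully open); "gripper_force": force on a finger pad.
Only numpy, scipy, OpenCV 4.12 (cv2) and the standard library are available. Lean on these libraries where they do the work, as an engineer would, in place of code of your own. Each camera call takes 0.05 s, during which the arm holds its last target. There are 200 camera calls.

## Working session

There is one attempt and no reset: what is moved stays moved. The work goes in short steps, Python scripts to look and compute and a shell command to move; the robot and the scene stay as the last step left them, time stands still between calls to the robot, and variables do not carry over. Pictures are saved under pics/ and viewed, at most 13 in all, crops included, and the job is handed in when it is done.

```bash
mkdir -p pics
python3 - <<'E'
from cell import telemetry, vision, arm
import cv2,numpy as np
for n in("scene","top"):
    im=vision.get_image(n); cv2.imwrite(f"pics/{n}0.png",im[:,:,::-1]); 
    c=vision.camera_info(n); print(n,c)
s=telemetry.observe(); print({k:np.round(v,3) for k,v in s.items()})
E
```

```text
scene {'fov_y': 42.86389562988383, 'cx': 256.4330458558736, 'cy': 189.98646836779562, 'extrinsics': array([[-0.77688965,  0.39811154, -0.48780085,  1.28241503],
       [ 0.62954148,  0.50462195, -0.59079118,  0.85541352],
       [ 0.01095423, -0.76607042, -0.6426633 ,  1.10523216],
       [ 0.        ,  0.        ,  0.        ,  1.        ]])}
top {'fov_y': 57.83784521811778, 'cx': 255.6043966619408, 'cy': 189.41343952886422, 'extrinsics': array([[ 1.58878187e-03, -9.78233685e-01,  2.07500201e-01,
         3.51485760e-01],
       [-9.99987367e-01, -5.64631019e-04,  4.99479379e-03,
        -3.45758157e-02],
       [-4.76891448e-03, -2.07505515e-01, -9.78222224e-01,
         1.12829465e+00],
       [ 0.00000000e+00,  0.00000000e+00,  0.00000000e+00,
         1.00000000e+00]])}
{'clock': np.float64(0.1), 'joints': array([ 1.048,  0.435,  0.025,  1.574, -0.012,  1.134, -0.075]), 'dq': array([-0.   ,  0.   ,  0.001, -0.002, -0.001, -0.   ,  0.002]), 'joint_efforts': array([ 3.0000e-03, -6.6913e+01,  9.8800e-01, -3.1515e+01, -6.0000e-02,
        3.7000e-02,  0.0000e+00]), 'position': array([ 0.254, -0.57 ,  0.248]), 'ee_rot': array([-3.071e+00, -6.540e-01,  1.000e-03]), 'force': array([0.514, 0.765, 0.335]), 'ft_torque': array([ 0.035,  0.005, -0.002]), 'gripper_force': np.float64(0.0), 'width': np.float64(0.999)}
```

View pics/scene0.png

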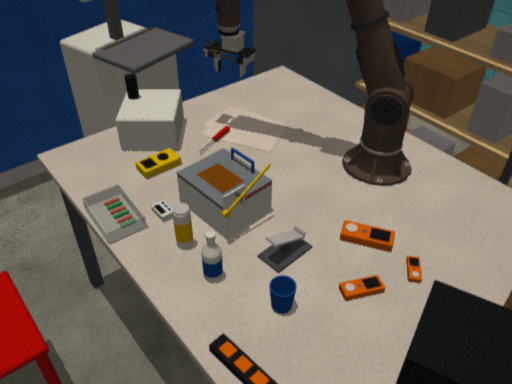

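View pics/top0.png

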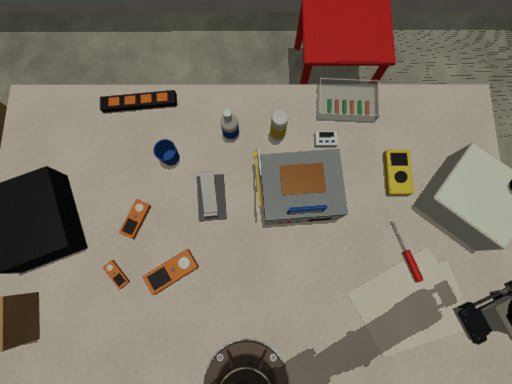

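The scene picture shows the rest at about (286,248), the lampbox at (225,190), and orange meters at (367,235), (362,287) and (414,268). In the top picture the meters are at (170,272) large, (135,219) medium and (116,274) small. The black strip with orange squares at (138,101) and the amber window at (303,179) are also orange. I'll choose by measured size.

```bash
cat > h.py <<'E'
from cell import telemetry, vision, arm
import cv2,numpy as np
from scipy.spatial.transform import Rotation as R
def ray(n,p):
    c=vision.camera_info(n); f=192/np.tan(np.radians(c["fov_y"]/2)); E=np.array(c["extrinsics"])
    p=np.atleast_2d(p).astype(float)
    d=np.c_[(p[:,0]-c["cx"])/f,(p[:,1]-c["cy"])/f,np.ones(len(p))]@E[:3,:3].T
    return E[:3,3],d
def cast(n,p,z):
    o,d=ray(n,p); return o+d*((z-o[2])/d[:,2])[:,None]
def proj(n,P):
    c=vision.camera_info(n); f=192/np.tan(np.radians(c["fov_y"]/2)); E=np.array(c["extrinsics"])
    q=(np.atleast_2d(P)-E[:3,3])@E[:3,:3]; return np.c_[q[:,0]/q[:,2]*f+c["cx"],q[:,1]/q[:,2]*f+c["cy"]]
def tri(a,b):
    o1,d1=ray("scene",a);o2,d2=ray("top",b);d1=d1[0];d2=d2[0]
    t=np.linalg.lstsq(np.c_[d1,-d2],o2-o1,rcond=None)[0]
    A=o1+t[0]*d1;B=o2+t[1]*d2; return (A+B)/2,np.linalg.norm(A-B)
E
python3 - <<'E'
from h import *
for n in("top","scene"):
    im=cv2.imread(f"pics/{n}0.png");hsv=cv2.cvtColor(im,cv2.COLOR_BGR2HSV)
    m=cv2.inRange(hsv,(5,170,90),(17,255,255)); m=cv2.morphologyEx(m,cv2.MORPH_CLOSE,np.ones((5,5)))
    for c in cv2.findContours(m,0,1)[0]:
        if cv2.contourArea(c)<80: continue
        w=cast(n,c[:,0],0.024)[:,:2].astype(np.float32)
        r=cv2.minAreaRect(w); print(n,c[:,0].mean(0).round(),np.round(r[0],4),np.round(r[1],4),r[2])
a=cv2.imread("pics/top0.png");b=cv2.imread("pics/scene0.png")
u=lambda i,x,y,w,h,W,H:cv2.resize(i[y:y+h,x:x+w],(W,H),interpolation=cv2.INTER_CUBIC)
cv2.imwrite("pics/c1.png",np.vstack([np.hstack([u(a,180,155,60,75,240,300),u(a,245,140,112,90,373,300)]),
 np.hstack([u(a,135,240,70,60,233,200),u(b,250,220,70,55,254,200),np.zeros((200,613-487,3),np.uint8)])]))
cv2.imwrite("pics/c2.png",u(b,165,140,120,105,685,600))
E
```

```text
top [114. 273.] [0.3182 0.4036] [0.0864 0.0354] 40.83082580566406
top [170. 272.] [0.3261 0.2347] [0.0654 0.1605] 32.37626647949219
top [134. 219.] [0.491  0.3587] [0.0472 0.1153] 66.77943420410156
top [121. 101.] [0.8994 0.4332] [0.0322 0.0931] 5.884915828704834
scene [259. 379.] [0.889  0.3983] [0.0329 0.0425] 51.32130432128906
scene [243. 363.] [0.8981 0.3462] [0.0327 0.0416] 8.849349975585938
scene [228. 349.] [0.9029 0.2935] [0.0326 0.0406] 4.685482501983643
scene [361. 287.] [0.4962 0.3704] [0.0589 0.1229] 66.1419677734375
scene [414. 269.] [0.3265 0.4192] [0.0952 0.0369] 40.89610290527344
scene [367. 235.] [0.3292 0.2432] [0.0889 0.1587] 32.29012680053711
scene [220. 178.] [ 0.5191 -0.2737] [0.0939 0.1383] 4.536203861236572
```

View pics/c1.png

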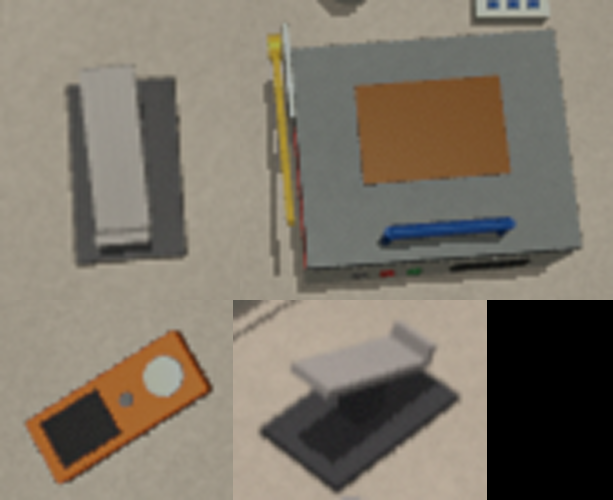

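View pics/c2.png

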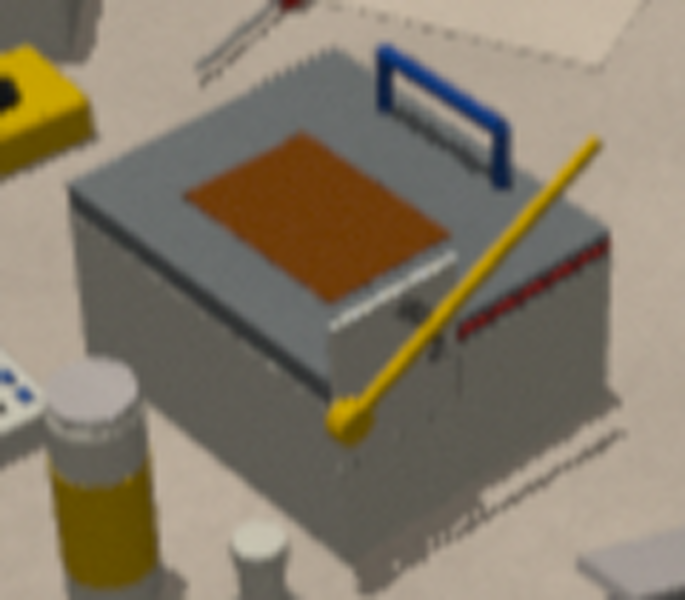

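The target is the medium meter, top (135,219), which measures about 115x47 mm. The large one is 160x65 and the small one 86x35. The crops show the rest's lip at the end nearer the robot, the blue bar at top (288,211)-(327,207), and the marker tip at scene (270,165), top (260,207).

Run:
```python
from h import *
im=cv2.imread("pics/top0.png");hsv=cv2.cvtColor(im,cv2.COLOR_BGR2HSV)
cv2.imwrite("pics/c3.png",cv2.resize(im[190:250,100:170],(560,480),interpolation=cv2.INTER_CUBIC))
# meter
c=lambda m:[k for k in cv2.findContours(m,0,1)[0]]
# sensor of medium meter
s=cv2.inRange(hsv,(0,0,150),(180,110,255)); s[:, :128]=0; s[:,150:]=0;s[:200]=0;s[220:]=0
# rest base corners
q=np.array([[196.75,176.75],[224,174.25],[226.75,218.75],[199.25,221.25]])
w=cast("top",q,0.01)[:,:2];print("rest base",w.round(4).tolist(),np.linalg.norm(np.diff(w,axis=0,append=w[:1]),axis=1).round(3))
x=(w[0]+w[1]-w[2]-w[3]);print("ctr",w.mean(0).round(4),"yaw",np.degrees(np.arctan2(x[1],x[0])))
f=lambda x,y:((x-240)/3.33+245,y/3.33+140)
L=np.array([f(290,48),f(555,30),f(580,248),f(305,268)])
w=cast("top",L,0.13)[:,:2];print("lid",w.round(4).tolist(),np.linalg.norm(np.diff(w,axis=0,append=w[:1]),axis=1).round(3))
x=(w[0]+w[1]-w[2]-w[3]);print("ctr",w.mean(0).round(4),"yaw rear dir",np.degrees(np.arctan2(x[1],x[0])))
g=lambda x,y:(165+x/5.708,140+y/5.708)
for n,a,b in(("barR",g(383,52),f(513,224)),("barL",g(502,128),f(383,237)),("tip",g(597,142),f(291,222)),("piv",g(348,420),f(275,45)),("deckcornerscene tophigh",(0,0),(0,0))):
    if a[0]>0: print(n,*tri(a,b))
for x,y in((139,208),(130,226)): print("sensor/screen",cast("top",(x,y),.026).round(4))
```

```text
rest base [[0.6315, 0.1665], [0.6401, 0.0762], [0.4917, 0.0643], [0.4835, 0.153]] [0.091 0.149 0.089 0.149]
ctr [0.5617 0.115 ] yaw 4.907304840694779
lid [[0.6706, -0.0425], [0.6876, -0.2818], [0.4894, -0.2939], [0.4717, -0.0553]] [0.24  0.199 0.239 0.199]
ctr [ 0.5798 -0.1684] yaw rear dir 3.5767933457814687
barR [ 0.50175884 -0.22632522  0.16566905] 0.008377980944925189
barL [ 0.49327546 -0.11987786  0.16771945] 7.49680986341751e-05
tip [ 0.49702837 -0.04004421  0.20782205] 0.007010351492839273
piv [ 0.67463273 -0.02648432  0.11818199] 0.007000541360380996
sensor/screen [[0.5241 0.3454 0.026 ]]
sensor/screen [[0.4663 0.3699 0.026 ]]
```

View pics/c3.png

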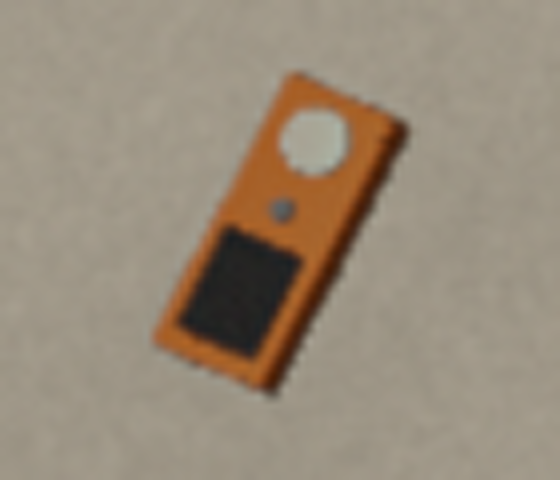

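The close crop confirms the choice: sensor at top (139.4,207.5), screen toward the robot, all within the expected size. Next I'll compute the marker angle and the move to above the meter.

```bash
cat >> h.py <<'E'
# tool frames: tool z = -normal; tool y = closing line
def frame(yaw,tilt=0,flip=0):
    "yaw deg = object x; tilt rad raises object x; closing along object y"
    M=R.from_euler('z',yaw,degrees=True)*R.from_euler('y',-tilt)*R.from_euler('x',180,degrees=True)
    return M*R.from_euler('z',180*flip,degrees=True)
def go(P,M,name=""):
    s=telemetry.observe(); C=R.from_rotvec(s["ee_rot"])
    print(name,"shift cm",(C.inv().apply(np.array(P)-s["position"])*100).round(2),"turn deg",np.degrees((C.inv()*M).as_rotvec()).round(1))
def st():
    s=telemetry.observe(); print("t",round(float(s["clock"]),2),"pos",s["position"].round(4),"rot",s["ee_rot"].round(3),"F",s["force"].round(1),"w",round(float(s["width"]),3),"gf",round(float(s["gripper_force"]),1),"q",s["joints"].round(2))
E
python3 - <<'E'
from h import *
st(); s=telemetry.observe(); print(R.from_rotvec(s["ee_rot"]).as_matrix().round(2))
yaw=np.radians(3.58);H=np.array([.6791,-.1622,.11]);ex=np.array([np.cos(yaw),np.sin(yaw),0]);ey=np.array([-np.sin(yaw),np.cos(yaw),0])
f=lambda x,y:((x-240)/3.33+245,y/3.33+140)
g=lambda x,y:(165+x/5.708,140+y/5.708)
for n,ps in(("scene",[g(348,420),g(400,365),g(500,250),g(590,150),g(597,142)]),):
    for p in ps:
        o,d=ray(n,p);d=d[0];t=((H+.133*ey-o)@ey)/(d@ey);X=o+t*d-H;print(n,(X@ex).round(4),X[2].round(4),"ang",np.arctan2(X[2],-X@ex).round(3))
print("redcheck: bar",proj("scene",H-.18*ex+[0,0,.06]),proj("top",H-.18*ex+[0,0,.06]))
M=(.491,.3587)
for fl in(0,1): go((*M,.25),frame(-23,0,fl),f"meter flip{fl}")
E
```

```text
t 0.1 pos [ 0.2545 -0.5704  0.248 ] rot [-3.071e+00 -6.540e-01  1.000e-03] F [0.5 0.8 0.3] w 0.999 gf 0.0 q [ 1.05  0.44  0.03  1.57 -0.01  1.13 -0.08]
[[ 0.91  0.41 -0.  ]
 [ 0.41 -0.91  0.  ]
 [-0.   -0.   -1.  ]]
scene -0.0024 0.0011 ang 0.443
scene -0.0387 0.0181 ang 0.439
scene -0.1094 0.0577 ang 0.485
scene -0.1742 0.0915 ang 0.483
scene -0.1793 0.0943 ang 0.484
redcheck: bar [[241.15985301 154.80127247]] [[307.21462299 208.87857522]]
meter flip0 shift cm [ 59.46 -75.2   -0.1 ] turn deg [-0.1  0.  47. ]
meter flip1 shift cm [ 59.46 -75.2   -0.1 ] turn deg [-1.00e-01 -1.00e-01 -1.33e+02]
```

```bash
python3 -m creep '9.1 6 -7.5 -3 0 0 0; 9.1 9 -11.5 -3 0 0 0; 9.1 12.5 -16 -3 0 0 0; 9.1 16 -20.5 -3 0 0 0; 9.1 19.5 -25 -3 0 0 0' 10
python3 -m creep '9.1 4 -5 0 0 0 9; 9.1 8 -10 0 0 0 18; 9.1 11.5 -15 0 0 0 27; 9.1 15 -20 0 0 0 36; 9.1 19 -24 0 0 0 47'
python3 - <<'E'
from h import *
st();go((.491,.3587,.2),frame(-23))
E
```

```text
clock: 0.72
position: [0.3291, -0.2687, 0.2787]
ee_rot: [3.072, 0.654, 0.0]
force: [1.6, 0.5, -0.1]
width: 0.992
gripper_force: 0.0
clock: 1.35
position: [0.3917, -0.0203, 0.2787]
ee_rot: [3.103, -0.485, -0.0]
force: [1.2, -1.3, -0.4]
width: 0.989
gripper_force: 0.0
t 1.35 pos [ 0.3917 -0.0203  0.2787] rot [ 3.103 -0.485 -0.   ] F [ 1.2 -1.3 -0.4] w 0.989 gf 0.0 q [ 0.32  0.05 -0.41  2.02  0.02  1.08 -1.99]
 shift cm [ -2.12 -39.13   7.84] turn deg [ 0.  -0.   5.2]
```

```bash
python3 -m creep '9.1 0 -3 0 0 0 -10; 9.1 0 -6 0 0 0 -20; 9.1 0 -9 0 0 0 -30; 9.1 -0.5 -12 0 0 0 -40; 9.1 -0.5 -15 0 0 0 -50'
python3 -m creep '9.1 0 0 0 0 0 -10; 9.1 0 0 0 0 0 -20; 9.1 0 0 0 0 0 -30; 9.1 0 0 0 0 0 -40; 9.1 0 0 0 0 0 -50'
python3 -m creep '9.1 0 0 0 0 0 -10; 9.1 0 0 0 0 0 -20; 9.1 0 0 0 0 0 -30; 9.1 0 0 0 0 0 -40; 9.1 0 0 0 0 0 -50'
python3 - <<'E'
from h import *
st();go((.491,.3587,.12),frame(-23,0,1))
E
```

```text
clock: 1.98
position: [0.432, 0.1237, 0.2784]
ee_rot: [3.013, 0.888, -0.001]
force: [0.2, -0.2, -0.9]
width: 0.992
gripper_force: 0.0
clock: 2.6
position: [0.4321, 0.1226, 0.2784]
ee_rot: [-2.356, -2.078, 0.001]
force: [0.5, -0.2, 0.2]
width: 0.992
gripper_force: 0.0
clock: 3.22
position: [0.432, 0.1226, 0.2784]
ee_rot: [-1.257, -2.879, 0.001]
force: [0.7, -0.5, 0.3]
width: 0.991
gripper_force: 0.0
t 3.23 pos [0.432  0.1226 0.2784] rot [-1.257e+00 -2.879e+00  1.000e-03] F [ 0.7 -0.5  0.3] w 0.991 gf 0.0 q [ 0.35  0.23 -0.87  1.88  0.19  1.12  0.16]
 shift cm [13.31 20.39 15.82] turn deg [ -0.1  -0.  -24.2]
```

```bash
python3 -m creep '9.1 3.3 5 3 0 0 -8; 9.1 6.6 10 6 0 0 -16; 9.1 10 15 9 0 0 -24; 9.1 13.3 20.4 12 0 0 -24.2; 9.1 13.3 20.4 15.8 -0 0 -24.2'
python3 - <<'E'
from h import *
st();go((.491,.3587,.027),frame(-23,0,1))
E
```

```text
clock: 3.85
position: [0.4931, 0.3632, 0.1201]
ee_rot: [0.631, 3.077, 0.006]
force: [0.5, -1.0, -0.1]
width: 0.989
gripper_force: 0.0
t 3.85 pos [0.4931 0.3632 0.1201] rot [0.631 3.077 0.006] F [ 0.5 -1.  -0.1] w 0.989 gf 0.0 q [-0.19  0.69 -0.81  1.7   0.57  1.01 -0.05]
 shift cm [ 0.01 -0.53  9.31] turn deg [ 0.2 -0.  -0.2]
```

```bash
python3 -m creep '9.1 0 0 2 0 0 0; 9.1 0 0 4.5 0 0 0; 9.1 0 0 4.5 0 0 0'
python3 - <<'E'
from h import *
st();go((.491,.3587,.027),frame(-23,0,1))
im=vision.get_image("top");cv2.imwrite("pics/t1.png",cv2.resize(im[180:270,90:190,::-1],(500,450)))
E
```

```text
clock: 4.22
position: [0.4924, 0.3564, 0.0744]
ee_rot: [-0.636, -3.075, 0.006]
force: [0.4, 0.1, 0.6]
width: 0.992
gripper_force: 0.0
t 4.22 pos [0.4924 0.3564 0.0744] rot [-0.636 -3.075  0.006] F [0.4 0.1 0.6] w 0.992 gf 0.0 q [-0.21  0.73 -0.78  1.74  0.62  0.93 -0.08]
 shift cm [0.21 0.18 4.74] turn deg [-0.2 -0.  -0.4]
```

View pics/t1.png

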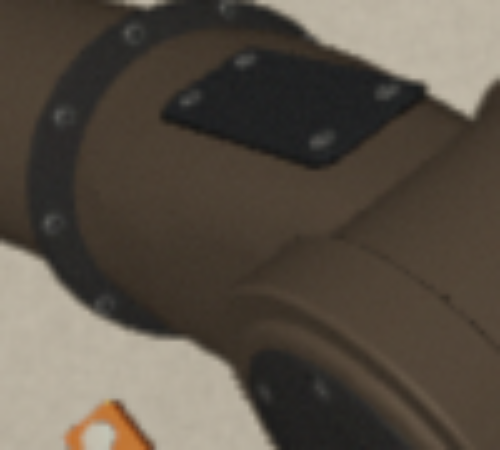

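The arm hides the meter from above (only the small one shows, bottom left). The finger clearance is ample, so I'll go down and close.

```bash
python3 -m creep '9.1 0.2 0.2 2 0 0 0; 9.1 0.2 0.2 4.7 0 0 0; 9.1 0.2 0.2 4.7 0 0 0; 4 0.2 0.2 4.7 0 0 0; 4 0.2 0.2 4.7 0 0 0' 25
python3 -m creep '4 0 0 0 0 0 0; 4 0 0 0 0 0 0; 4 0 0 0 0 0 0' 25
python3 - <<'E'
from h import *
st();im=vision.get_image("scene");cv2.imwrite("pics/t2.png",cv2.resize(im[190:320,290:450,::-1],(640,520)))
E
```

```text
clock: 4.9
position: [0.4923, 0.3618, 0.0298]
ee_rot: [0.634, 3.076, 0.002]
force: [-0.1, -0.3, -1.0]
width: 0.824
gripper_force: 0.0
clock: 5.28
position: [0.492, 0.3614, 0.0288]
ee_rot: [0.634, 3.077, 0.0]
force: [0.4, -0.1, 1.8]
width: 0.539
gripper_force: 25.0
t 5.28 pos [0.492  0.3614 0.0288] rot [0.634 3.077 0.   ] F [ 0.4 -0.1  1.8] w 0.539 gf 25.0 q [-0.24  0.79 -0.73  1.77  0.68  0.86 -0.13]
```

View pics/t2.png

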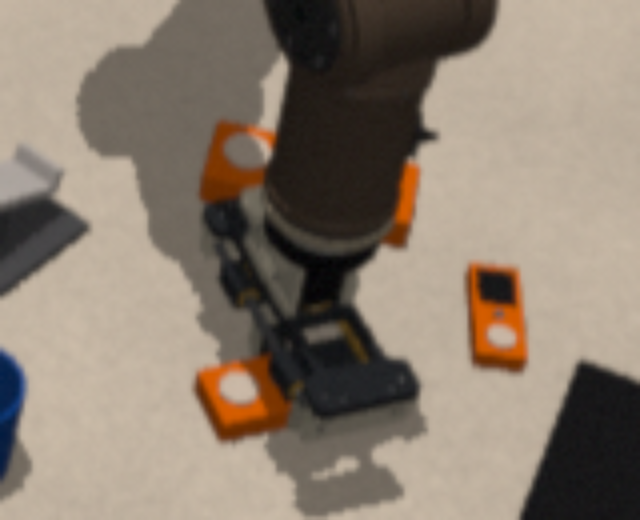

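The scene crop shows the gripper straddling the medium meter with its sensor end sticking out at (238,388). The opening is 49.6 mm, which fits the 50 mm width. I'll lift it.

```bash
python3 -m creep '4 0 0 -5 0 0 0; 4 0 0 -10 0 0 0; 4 0 0 -15 0 0 0; 4 0 0 -16 0 0 0'
python3 - <<'E'
from h import *
st()
yaw=np.radians(4.9);n=np.array([-np.sin(.4)*np.cos(yaw),-np.sin(.4)*np.sin(yaw),np.cos(.4)]);u=np.array([np.cos(.4)*np.cos(yaw),np.cos(.4)*np.sin(yaw),np.sin(.4)])
T=np.array([.562,.115,.0684])+.0288*n
print(T)
go(T+.09*n+.005*u,frame(4.9,.4,1),"above")
E
```

```text
clock: 5.82
position: [0.4925, 0.3626, 0.1919]
ee_rot: [0.634, 3.074, 0.005]
force: [0.2, 0.5, -2.3]
width: 0.544
gripper_force: 25.0
t 5.83 pos [0.4925 0.3626 0.1919] rot [0.634 3.074 0.005] F [ 0.2  0.5 -2.3] w 0.544 gf 25.0 q [-0.16  0.61 -0.86  1.63  0.5   1.13  0.01]
[0.55082574 0.11404203 0.09492656]
above shift cm [-12.5  -21.96   1.15] turn deg [ -5.4 -22.3 -27.9]
```

```bash
python3 -m creep '4 -2.5 -4.5 0 0 0 -8; 4 -5 -9 0 0 -4 -16; 4 -7.5 -13.5 0 -2 -10 -24; 4 -10 -18 0 -4 -16 -28; 4 -12.5 -22 1.1 -5.4 -22.3 -27.9'
python3 -m creep '4 0 0 0 0 0 0; 4 0 0 0 0 0 0'
cat > p.py <<'E'
from h import *
yaw=np.radians(4.9);n=np.array([-np.sin(.4)*np.cos(yaw),-np.sin(.4)*np.sin(yaw),np.cos(.4)]);u=np.array([np.cos(.4)*np.cos(yaw),np.cos(.4)*np.sin(yaw),np.sin(.4)])
T=np.array([.562,.115,.0684])+.0288*n
st();s=telemetry.observe();e=s["position"]-T;print("above seat",(e@n).round(4),"upslope",(e@u).round(4),"across",(e@np.cross(n,u)).round(4))
go(T+.003*n+.005*u,frame(4.9,.4,1),"3mm over")
E
python3 p.py
```

```text
clock: 6.45
position: [0.5189, 0.1071, 0.1769]
ee_rot: [-0.119, 2.741, 0.018]
force: [3.5, -0.6, -2.2]
width: 0.541
gripper_force: 25.0
clock: 6.7
position: [0.5192, 0.1096, 0.1772]
ee_rot: [-0.119, 2.744, 0.018]
force: [-0.3, 1.0, -1.8]
width: 0.542
gripper_force: 25.0
t 6.7 pos [0.5192 0.1096 0.1772] rot [-0.119  2.744  0.018] F [-0.3  1.  -1.8] w 0.542 gf 25.0 q [ 0.39  0.34 -0.93  2.16  0.86  0.55  0.49]
above seat 0.0882 upslope 0.0027 across -0.0018
3mm over shift cm [-0.27  0.21  8.52] turn deg [-0.2 -0.3  0.1]
```

```bash
python3 -m creep '4 -0.3 0.2 3 0 0 0; 4 -0.3 0.2 6 0 0 0; 4 -0.3 0.2 7.5 0 0 0; 4 -0.3 0.2 8 0 0 0; 4 -0.3 0.2 8 0 0 0'
python3 p.py
python3 - <<'E'
from h import *
im=vision.get_image("scene");cv2.imwrite("pics/t3.png",cv2.resize(im[180:290,230:350,::-1],(640,587)))
E
```

```text
clock: 7.32
position: [0.5531, 0.1155, 0.105]
ee_rot: [-0.121, 2.743, 0.02]
force: [0.3, -0.2, -2.5]
width: 0.54
gripper_force: 25.0
t 7.33 pos [0.5531 0.1155 0.105 ] rot [-0.121  2.743  0.02 ] F [ 0.3 -0.2 -2.5] w 0.54 gf 25.0 q [ 0.2   0.48 -0.73  2.17  1.17  0.48  0.21]
above seat 0.0083 upslope 0.0061 across 0.0013
3mm over shift cm [ 0.11 -0.13  0.53] turn deg [-0.1 -0.2  0.2]
```

View pics/t3.png

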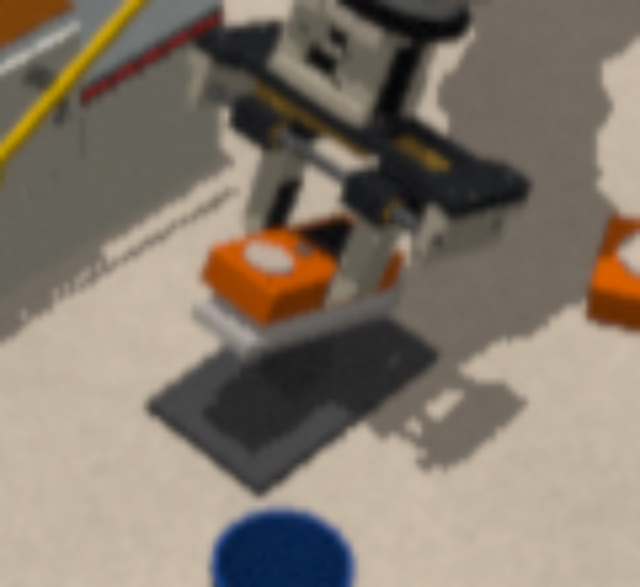

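The crop shows the meter just above the deck, aligned, with the sensor at (268,257) at the upper end. I'll touch down gently.

```bash
python3 -m creep '4 0 -0.1 0.4 0 0 0; 4 0 -0.1 0.6 0 0 0; 4 0 -0.1 0.7 0 0 0; 4 0 -0.1 0.7 0 0 0'
python3 p.py
```

```text
clock: 7.88
position: [0.5558, 0.1135, 0.0986]
ee_rot: [-0.119, 2.743, 0.018]
force: [-0.3, 0.7, -2.7]
width: 0.538
gripper_force: 25.0
t 7.88 pos [0.5558 0.1135 0.0986] rot [-0.119  2.743  0.018] F [-0.3  0.7 -2.7] w 0.538 gf 25.0 q [ 0.19  0.49 -0.72  2.17  1.2   0.47  0.18]
above seat 0.0015 upslope 0.0059 across -0.001
3mm over shift cm [ 0.09  0.1  -0.15] turn deg [-0.2 -0.2  0.1]
```

Now slide down the slope toward the lip and press slightly.

```bash
python3 -m creep '4 0.1 0 0.15 0 0 0; 4 0.3 0.1 0.2 0 0 0; 4 0.3 0.1 0.2 0 0 0'
python3 p.py
python3 -m creep '4 0.2 0 0.0 0 0 0; 4 0.2 0 0 0 0 0; 4 0.2 0 0 0 0 0'
python3 p.py
```

```text
clock: 8.25
position: [0.5544, 0.1142, 0.096]
ee_rot: [-0.119, 2.742, 0.018]
force: [4.0, -1.6, -0.6]
width: 0.542
gripper_force: 25.0
t 8.25 pos [0.5544 0.1142 0.096 ] rot [-0.119  2.742  0.018] F [ 4.  -1.6 -0.6] w 0.542 gf 25.0 q [ 0.19  0.49 -0.71  2.18  1.22  0.47  0.16]
above seat -0.0004 upslope 0.0037 across -0.0002
3mm over shift cm [-0.12  0.02 -0.34] turn deg [-0.2 -0.1  0.1]
clock: 8.62
position: [0.5542, 0.1141, 0.0962]
ee_rot: [-0.118, 2.739, 0.018]
force: [8.7, -1.1, 0.9]
width: 0.541
gripper_force: 25.0
t 8.62 pos [0.5542 0.1141 0.0962] rot [-0.118  2.739  0.018] F [ 8.7 -1.1  0.9] w 0.541 gf 25.0 q [ 0.18  0.49 -0.71  2.18  1.23  0.46  0.15]
above seat -0.0002 upslope 0.0036 across -0.0002
3mm over shift cm [-0.14  0.02 -0.32] turn deg [-0.2  0.   0.1]
```

The lip is reached, with 8.7 N pushing up the slope. I'll release and back off along the tool axis.

```bash
python3 -m creep '4 -0.2 0 0 0 0 0; 7.5 -0.2 0 0 0 0 0; 7.5 -0.2 0 0 0 0 0; 7.5 -0.2 0 0 0 0 0; 7.5 -0.2 0 0 0 0 0'
python3 -m creep '7.5 -0.2 0 -2 0 0 0; 7.5 -0.2 0 -5 0 0 0; 7.5 -0.2 0 -9 0 0 0; 7.5 -0.2 0 -14 0 0 0; 7.5 -0.2 0 -19 0 0 0'
python3 - <<'E'
from h import *
st()
yaw=np.radians(3.58);B=np.array([.6791-.18*np.cos(yaw),-.1622-.18*np.sin(yaw),.17])
# grasp closing along box x: object yaw = box yaw +-90
for y in(93.58,-86.42): go(B+[0,0,.10],frame(y),f"bar{y}")
im=vision.get_image("scene");cv2.imwrite("pics/t4.png",cv2.resize(im[180:290,230:350,::-1],(640,587)))
E
```

```text
clock: 9.25
position: [0.5535, 0.1144, 0.0954]
ee_rot: [-0.119, 2.743, 0.019]
force: [0.5, 1.1, 0.5]
width: 0.81
gripper_force: 0.0
clock: 9.88
position: [0.4814, 0.1092, 0.2723]
ee_rot: [-0.121, 2.744, 0.019]
force: [-0.0, -3.0, 1.2]
width: 0.815
gripper_force: 0.0
t 9.88 pos [0.4814 0.1092 0.2723] rot [-0.121  2.744  0.019] F [-0.  -3.   1.2] w 0.815 gf 0.0 q [ 0.69  0.13 -1.16  2.09  0.42  0.67  0.92]
bar93.58 shift cm [  0.74 -28.32   0.05] turn deg [17.9 17.8 90.2]
bar-86.42 shift cm [  0.74 -28.32   0.05] turn deg [-17.6  17.7 -87.3]
```

View pics/t4.png

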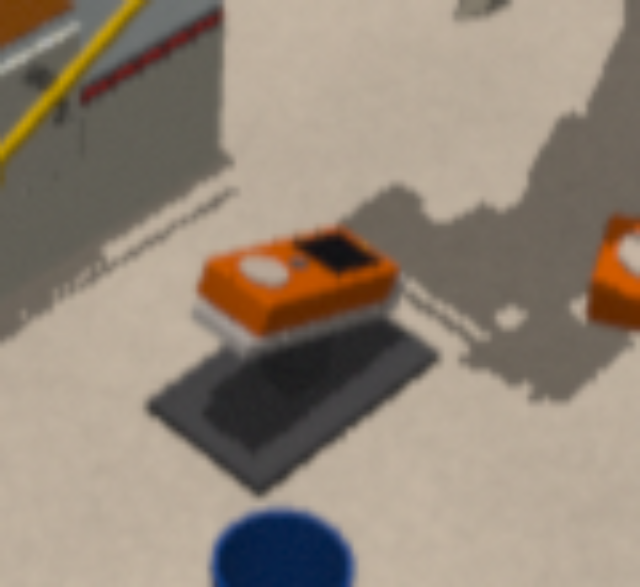

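The crop shows the meter lying on the deck, sensor at (262,270) at the upper end, in line, lower end at the lip. Next is the bar, crossing above the marker tip.

Run:
```python
from h import *
go((.47,.09,.33),frame(30,0,1))
```

```text
shift cm [-0.84 -1.95 -5.39] turn deg [ -5.2  22.5 -24.6]
```

Run:
```python
from h import *
go((.47,.09,.33),frame(-25,0,1))
```

```text
shift cm [-0.84 -1.95 -5.39] turn deg [ 5.8 22.4 29.6]
```

```bash
python3 -m creep '7.5 -0.8 -2 -4 1 5 6; 7.5 -0.8 -2 -5.4 2.5 10 13; 7.5 -0.8 -2 -5.4 4 16 20; 7.5 -0.8 -2 -5.4 5.8 22.4 29.6; 7.5 -0.8 -2 -5.4 5.8 22.4 29.6'
python3 - <<'E'
from h import *
st()
yaw=np.radians(3.58);B=np.array([.6791-.18*np.cos(yaw),-.1622-.18*np.sin(yaw),.17])
go(B+[0,0,.16],frame(93.58),"bar")
E
```

```text
clock: 10.55
position: [0.4716, 0.088, 0.3239]
ee_rot: [-0.681, -3.062, 0.0]
force: [1.1, 0.7, -0.0]
width: 0.819
gripper_force: 0.0
t 10.55 pos [0.4716 0.088  0.3239] rot [-0.681 -3.062  0.   ] F [ 1.1  0.7 -0. ] w 0.819 gf 0.0 q [ 0.56  0.3  -1.06  1.73  0.27  1.27  0.56]
bar shift cm [-13.6  -22.5   -0.65] turn deg [-0.2 -0.2 61.3]
```

```bash
python3 -m creep '7.5 -2.7 -4.5 -0.6 0 0 10; 7.5 -5.4 -9 -0.6 0 0 20; 7.5 -8.2 -13.5 -0.6 0 0 30; 7.5 -11 -18 -0.6 0 0 40; 7.5 -13.6 -22.5 -0.6 0 0 50'
python3 -m creep '7.5 0 0 0 0 0 10.5; 7.5 0 0 0 0 0 11.3;7.5 0 0 0 0 0 11.3'
cat > b.py <<'E'
from h import *
st()
yaw=np.radians(3.58);B=np.array([.6791-.18*np.cos(yaw),-.1622-.18*np.sin(yaw),.17])
go(B+[0,0,.003],frame(93.58),"bar")
E
python3 b.py
```

```text
clock: 11.18
position: [0.4983, -0.1748, 0.331]
ee_rot: [1.915, 2.489, -0.004]
force: [0.4, 0.7, 0.0]
width: 0.82
gripper_force: 0.0
clock: 11.55
position: [0.4985, -0.1723, 0.331]
ee_rot: [-2.141, -2.298, 0.004]
force: [-0.7, -0.1, -0.9]
width: 0.816
gripper_force: 0.0
t 11.55 pos [ 0.4985 -0.1723  0.331 ] rot [-2.141 -2.298  0.004] F [-0.7 -0.1 -0.9] w 0.816 gf 0.0 q [ 0.8   0.31 -0.74  1.64  0.22  1.29  0.09]
bar shift cm [-0.1   0.12 15.8 ] turn deg [-0.1  0.1  0.5]
```

```bash
python3 -m creep '7.5 -0.1 0.1 5 0 0 0; 7.5 -0.1 0.1 10 0 0 0; 7.5 -0.1 0.1 13 0 0 0; 7.5 -0.1 0.1 15.8 0 0 0; 7.5 -0.1 0.1 15.8 0 0 0'
python3 b.py
python3 -m creep '0 0 0 0 0 0 0; 0 0 0 0 0 0 0; 0 0 0 0 0 0 0;0 0 0 0 0 0 0;0 0 0 0 0 0 0' 10
python3 -m creep '0 0 0 0 0 0 0; 0 0 0 0 0 0 0; 0 0 0 0 0 0 0;0 0 0 0 0 0 0;0 0 0 0 0 0 0' 35
python3 b.py
```

```text
clock: 12.18
position: [0.498, -0.1735, 0.1713]
ee_rot: [-2.141, -2.293, 0.006]
force: [-0.0, 0.2, 0.5]
width: 0.815
gripper_force: 0.0
t 12.18 pos [ 0.498  -0.1735  0.1713] rot [-2.141 -2.293  0.006] F [-0.   0.2  0.5] w 0.815 gf 0.0 q [ 0.75  0.46 -0.69  1.86  0.35  0.96 -0.03]
bar shift cm [-0.01  0.14 -0.17] turn deg [-0.3 -0.   0.4]
clock: 12.8
position: [0.4993, -0.1745, 0.1728]
ee_rot: [-2.148, -2.29, 0.004]
force: [0.2, 0.0, 0.8]
width: 0.322
gripper_force: 0.0
clock: 13.42
position: [0.5023, -0.1743, 0.1731]
ee_rot: [2.147, 2.29, 0.003]
force: [11.8, -0.5, -9.4]
width: 0.114
gripper_force: 35.0
t 13.43 pos [ 0.5023 -0.1743  0.1731] rot [2.147 2.29  0.003] F [11.8 -0.5 -9.4] w 0.114 gf 35.0 q [ 0.75  0.45 -0.69  1.85  0.35  0.95 -0.04]
bar shift cm [ 0.1  -0.28  0.01] turn deg [0.2 0.  0.1]
```

Gripped: the bar reads about 10.5 mm and sits some 3 mm further along x than measured. Now lift along the arc.

```bash
python3 -m creep '0 0 0.5 -0.7 0 0 0; 0 0 1.0 -1.77 0 0 0; 0 0 1.4 -2.6 0 0 0; 0 0 1.85 -3.46 0 0 0; 0 0 1.85 -3.46 0 0 0' 35
python3 b.py
```

```text
clock: 14.05
position: [0.5173, -0.1732, 0.2076]
ee_rot: [-2.148, -2.29, 0.006]
force: [-3.9, 1.8, -4.8]
width: 0.119
gripper_force: 35.0
t 14.05 pos [ 0.5173 -0.1732  0.2076] rot [-2.148 -2.29   0.006] F [-3.9  1.8 -4.8] w 0.119 gf 35.0 q [ 0.74  0.44 -0.7   1.78  0.33  1.05 -0.02]
bar shift cm [ 0.09 -1.77  3.47] turn deg [-0.2  0.   0.1]
```

```bash
python3 -m creep '0 0 0.5 -0.8 0 0 0; 0 0 1.0 -1.6 0 0 0; 0 0 1.6 -2.4 0 0 0; 0 0 2.2 -3.1 0 0 0; 0 0 3.1 -4.0 0 0 0' 35
python3 -m creep '0 0 0.2 -0.2 0 0 0; 0 0 0.2 -0.2 0 0 0; 0 0 0.2 -0.2 0 0 0; 0 0 0.2 -0.2 0 0 0' 35
python3 b.py
python3 - <<'E'
from h import *
im=vision.get_image("scene");cv2.imwrite("pics/t5s.png",im[:,:,::-1]);cv2.imwrite("pics/t5.png",cv2.resize(im[120:240,165:295,::-1],(650,600),interpolation=cv2.INTER_CUBIC))
E
```

```text
clock: 14.68
position: [0.546, -0.171, 0.2471]
ee_rot: [-2.145, -2.286, 0.012]
force: [-17.2, 3.1, 4.8]
width: 0.122
gripper_force: 35.0
clock: 15.18
position: [0.5481, -0.1708, 0.2494]
ee_rot: [-2.145, -2.287, 0.011]
force: [-17.0, 3.0, 5.5]
width: 0.121
gripper_force: 35.0
t 15.18 pos [ 0.5481 -0.1708  0.2494] rot [-2.145 -2.287  0.011] F [-17.    3.    5.5] w 0.121 gf 35.0 q [ 0.7   0.45 -0.7   1.65  0.31  1.17 -0.01]
bar shift cm [ 0.05 -4.8   7.68] turn deg [-0.5  0.   0.1]
```

View pics/t5.png

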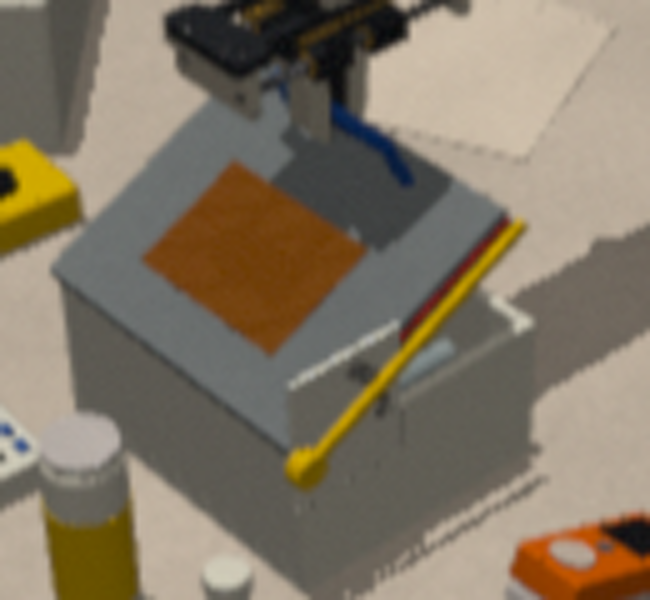

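The lid is up, with the red line at crop (403,335)-(507,215) right beside the yellow arm at (305,465)-(520,225). I'll measure both angles on their own vertical planes.

```bash
cat > m.py <<'E'
from h import *
import sys
im=vision.get_image("scene")[:,:,::-1].copy();hsv=cv2.cvtColor(im,cv2.COLOR_BGR2HSV)
yaw=np.radians(3.58);H=np.array([.682,-.162,.11]);ex=np.array([np.cos(yaw),np.sin(yaw),0]);ey=np.array([-np.sin(yaw),np.cos(yaw),0])
roi=np.zeros(im.shape[:2],np.uint8);roi[150:215,222:275]=255
red=cv2.inRange(hsv,(0,100,40),(6,255,255))|cv2.inRange(hsv,(168,80,40),(180,255,255))
yel=cv2.inRange(hsv,(20,150,120),(32,255,255))
for nm,m,off in(("red",red&roi,.12),("yel",yel&roi,.133)):
    m[:, :]=cv2.bitwise_and(m,roi); p=np.argwhere(m)[:,::-1]
    if nm=="yel": p=p[(p[:,0]>235)]
    o,d=ray("scene",p);t=((H+off*ey-o)@ey)/(d@ey);X=o+t[:,None]*d-H
    a=np.c_[-X@ex,X[:,2]].astype(np.float32);v=cv2.fitLine(a,cv2.DIST_HUBER,0,.001,.001).ravel()
    print(nm,len(p),p.min(0),p.max(0),"slope ang",np.arctan2(v[1],v[0]).round(3),"mean",a.mean(0),"ang from hinge",np.arctan2(a[:,1].mean(),a[:,0].mean()).round(3))
st()
E
python3 m.py
```

```text
red 35 [245 164] [265 187] slope ang 0.495 mean [0.13106325 0.0703386 ] ang from hinge 0.493
yel 137 [236 164] [269 203] slope ang 0.502 mean [0.11202077 0.06374402] ang from hinge 0.517
t 15.28 pos [ 0.5481 -0.1708  0.2494] rot [-2.145 -2.287  0.011] F [-16.5   2.1   5.9] w 0.12 gf 35.0 q [ 0.7   0.45 -0.7   1.65  0.31  1.17 -0.01]
```

Run:
```python
from h import *
yaw=np.radians(3.58);ex=np.array([np.cos(yaw),np.sin(yaw),0]);ey=np.array([-np.sin(yaw),np.cos(yaw),0])
def pl(p,off,H):
    o,d=ray("scene",p);t=((H+off*ey-o)@ey)/(d@ey);X=o+t[:,None]*d-H;return np.c_[-X@ex,X[:,2]]
for hx in(.679,.682):
    H=np.array([hx,-.162,.11])
    r=pl([(165+460/5.708,140+333/5.708),(165+608/5.708,140+243/5.708)],.12,H);print("shut red",r.round(4).tolist())
    c=pl([(165+507/5,120+213/5)],.12,H)[0];print("corner",c,"a",np.arctan2(c[1],c[0])-np.arctan2(.02,.2))
    c=pl([(165+608/5.708,140+235/5.708)],.12,H)[0];print("corner shut",c)
    y=pl([(165+521/5,120+223/5),(165+305/5,120+465/5)],.133,H);print("yel",y.round(4).tolist(),np.arctan2(*(y[0]-y[1])[::-1]))
    for a in(.44,.48,.5,.52):
        print(a,"corner px in crop",((proj("scene",H+.12*ey-.2*ex*np.cos(a)+.02*np.sin(a)*ex+[0,0,.2*np.sin(a)+.02*np.cos(a)])-[165,120])*5).round(0).tolist(),
         "tip px",((proj("scene",H+.133*ey-.2*ex*np.cos(a)+[0,0,.2*np.sin(a)])-[165,120])*5).round(0).tolist())
```

```text
shut red [[0.0921, 0.0011], [0.2036, 0.0036]]
corner [0.17782413 0.09647954] a 0.3974413845820137
corner shut [0.20332502 0.00953995]
yel [[0.1773, 0.0964], [0.0024, 0.0036]] 0.4878220626451537
0.44 corner px in crop [[501.0, 208.0]] tip px [[525.0, 235.0]]
0.48 corner px in crop [[496.0, 201.0]] tip px [[521.0, 228.0]]
0.5 corner px in crop [[493.0, 198.0]] tip px [[519.0, 225.0]]
0.52 corner px in crop [[491.0, 196.0]] tip px [[517.0, 222.0]]
shut red [[0.0953, 0.0009], [0.2068, 0.0034]]
corner [0.18100251 0.09628325] a 0.3892066311853397
corner shut [0.20650896 0.00932468]
yel [[0.1804, 0.0962], [0.0055, 0.0034]] 0.48782206264515393
0.44 corner px in crop [[497.0, 209.0]] tip px [[521.0, 237.0]]
0.48 corner px in crop [[492.0, 203.0]] tip px [[517.0, 230.0]]
0.5 corner px in crop [[490.0, 200.0]] tip px [[515.0, 227.0]]
0.52 corner px in crop [[487.0, 197.0]] tip px [[513.0, 223.0]]
```

The image slope, the front corner and the bar's arc put the lid at about 0.46–0.48. The marker reads about 0.49–0.50. A small extra lift centres it and also relieves the x push.

```bash
python3 -m creep '0 0 0 -0.2 0 0 0; 0 0 0 -0.4 0 0 0; 0 0 0 -0.4 0 0 0; 0 0 0 -0.4 0 0 0; 0 0 0 -0.4 0 0 0' 35
python3 m.py
python3 - <<'E'
from h import *
im=vision.get_image("scene");c=cv2.resize(im[150:215,220:290,::-1],(400,371),interpolation=cv2.INTER_CUBIC)
t=vision.get_image("top");d=cv2.resize(t[130:240,190:300,::-1],(371,371),interpolation=cv2.INTER_CUBIC)
cv2.imwrite("pics/t6.png",np.hstack([c,d]))
E
```

```text
clock: 15.9
position: [0.5511, -0.1706, 0.253]
ee_rot: [-2.147, -2.29, 0.003]
force: [2.2, 3.4, -12.6]
width: 0.117
gripper_force: 35.0
red 49 [245 163] [265 187] slope ang 0.516 mean [0.13346006 0.07390041] ang from hinge 0.506
yel 131 [236 164] [269 203] slope ang 0.494 mean [0.1103529  0.06248363] ang from hinge 0.515
t 15.95 pos [ 0.5511 -0.1706  0.253 ] rot [-2.147 -2.29   0.003] F [  1.5   3.3 -13.2] w 0.119 gf 35.0 q [ 0.7   0.45 -0.7   1.64  0.31  1.17 -0.01]
```

View pics/t6.png

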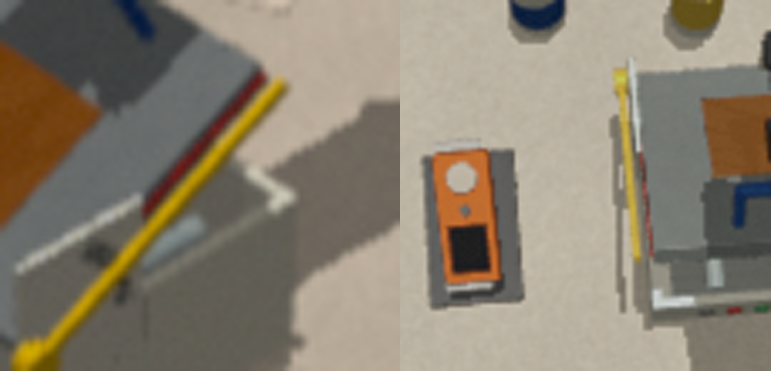

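The left crop shows the red line parallel to and right beside the yellow arm, with slopes 0.516 and 0.494 against a limit of 0.07. The right crop shows the meter on the rest, in line, at (465,215). The lid is carried by the fingers at about 13 N, so I'm handing in.

```bash
python3 -c "
from cell import job
print(job.sign_off())"
```

```text
the job is handed in; nothing more can be done
None
```

I handed the job in after about 16 s of the 58 s, with the meter lying released on the rest against the lip and the gripper holding the lid at about 0.50 rad, within roughly 0.02 rad of the marker by my measurements; no verdict came back.

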